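Start a hand bolt in its threaded boss

TASK

One of the two black-knobbed hand bolts on the label machine's base plate has been dropped into its boss without being started: its knob stands higher than the other, which is already tight. Start it without crossing the thread: first turn it backward (anticlockwise from above) until it drops into the thread, then turn it forward (clockwise) one full turn, and finish with the gripper still holding its knob. Never turn it forward before the drop; leave the tight bolt and everything lying about where they are.

Things in the scene. Friction and masses are not known exactly. Their poses are not given: they have to be found in the camera images.
- base_plate: aluminium plate lying fixed on the table, 150 (x) x 360 (y) x 12 mm thick, with a thin steel platen and two red strips on its middle; origin at the centre of its underside. A bolt block stands near each end of it, 135 mm from its centre along its y axis; which one is loose varies.
- loose_block: fixed grey block 66 (x) x 60 (y) x 28 mm standing on the plate, with a round steel threaded boss (40 mm diameter) on top reaching 60 mm above the block's foot; origin at the centre of the block's foot (12 mm above the table). The loose bolt stands upright in this boss, on the block's z axis. The boss has a right-handed thread of 8 mm lead inside.
- loose_bolt: the loose hand bolt, about 0.25 kg: black knurled knob, 40 mm diameter, 30 mm high, on a 16 mm shank. It can only turn and slide in its boss, not lift out. Origin on its axis at the knob's underside; this frame sinks with the bolt but does not turn. At the start the underside is 85 to 88 mm above the block's foot (25 to 28 mm above the boss), the bolt resting on the thread's blunt end.
- knob_top (a point): centre of the flat top of that knob, 30 mm above its underside; turns with the bolt; a steel mark at the rim lies on its x axis. Turned backward the bolt rises up to 2.5 mm, then drops 7 to 8 mm when let go or lightly pushed down (a tight grip carries its weight and keeps it from falling). Then it sinks 8 mm per forward turn, turns easily (0.06 N m) and stays where it is left.
- bolt_turn (a joint): turn of the loose bolt about its vertical axis, rad: grows forward (clockwise from above, tightening), falls backward (anticlockwise). It starts between 0.6 and 2.0; the thread begins at 0, so the bolt can drop once the value is below about -0.2; a stop lies at -1.25. Turned forward without the drop it jams at about 2.8. It counts whole turns.
- tight_block: the other block, just like the loose one, whose bolt is tight and must be left alone; origin at the centre of its foot
- tight_knob_top (a point): centre of the top of the tight bolt's knob (same knob, 40 mm diameter), 92 mm above its block's foot, so 23 to 26 mm lower than the loose one
- label_core: loose cardboard ring on the platen, 64 mm diameter, 30 mm high, origin under its centre; leave it
- spacer: loose steel ring on the platen, 28 mm diameter, 10 mm high, origin under its centre; leave it
- wrench: loose steel wrench, 180 mm long, lying on the table along the robot's side of the base plate, origin under its centre; leave it
- cleaner: loose white bottle, 60 mm diameter, 170 mm high, standing to the robot's left, origin under its centre; leave it
- label_reel: loose empty red reel lying flat, 100 mm diameter, 36 mm high, to the robot's right, origin under its centre; leave it
- screwdriver: loose screwdriver, 200 mm long, lying to the robot's right, origin under its centre; leave it
- parts_tray: loose blue open tray, 120 x 160 x 40 mm, to the robot's left, origin under its centre; leave it

How it is judged:
On the way, in this order (a step that is already met when the one before it is completed fails the run):
1. the loose bolt was turned backward past the start of the thread and has dropped into it (value of joint bolt_turn below -0.05 rad and z of loose_bolt in the frame of loose_block below 0.0835 m), for 0.1 s.
2. the bolt was turned forward about one turn, sinking in the thread (value of joint bolt_turn above 4.7 rad and z of loose_bolt in the frame of loose_block below 0.076 m), for 0.1 s.
At the end, for the whole second after the job is handed in: The loose bolt is in the thread about one forward turn from the drop (bolt_turn between 4.7 and 7.2 rad, knob underside 67 to 76 mm above the block's foot), at rest, and the fingers still grip its knob with more than 4 N (all of step 2 and value of joint bolt_turn below 7.2 rad and z of loose_bolt in the frame of loose_block above 0.067 m and contact force between the fingers and loose_bolt above 4 N and linear speed of loose_bolt below 0.01 m/s); the arm keeps its last pose, push and grip.
It fails at once if the loose bolt is turned forward before it has dropped (crossing the thread) (value of joint bolt_turn above 2.5 rad and z of loose_bolt in the frame of loose_block above 0.082 m).
It fails at once if the tight bolt or its block is handled (contact force between the fingers and tight_block above 5 N).
It fails at once if a bystander is shifted more than 25 mm (distance of any of label_core, spacer, wrench, cleaner, label_reel, screwdriver, parts_tray from where it was at the start of the episode above 0.025 m).
It also fails if it takes over 72 s, if anything falls off the work surface, if the arm or the gripper's body presses on something with over 40 N, if the wrist force passes 120 N, or if a joint passes its speed limit or range.

ROBOT

A 6-joint arm with a two-finger parallel gripper is mounted at the origin on the work surface. World frame = base frame: x ahead of the robot, y to its left, z up, the work surface at z = 0. Lengths are in m, angles in rad, forces in N, time in s.
With the tool pointing down it reaches from about 0.25 to 0.725 m from the base axis. Payload 4 kg.
Tool frame: the origin (TCP) lies midway between the tips of the shut fingers; the grasp point (between the pads) lies 19 mm behind it; z points along the fingers, y is the line along which they close (so a half turn about z gives the same grasp; the last joint's range is limited). The gripper opens to 85 mm and grips with 20 to 120 N. Pads are 22 mm wide; open, the fingers measure 114 mm over their backs; the gripper's body (76 mm by 85 mm) begins 54 mm behind the grasp point. The pads swing forward as they close: fully open they stand 13 mm farther back than shut.
Start: joints at [-1.125, 0.241, 0.005, 1.335, 0, 1.571], TCP at [0.216, -0.451, 0.231] pointing down, gripper open.
Joint ranges: [-2.72, 2.72], [-1.05, 1.87], [-1.09, 1.28], [-1.99, 2.15], [-1.42, 1.44], [-3.14, 3.14]. Speed limits (rad/s): [2.79, 2.79, 3.14, 3.14, 3.14, 3.14].

INTERFACE

Orientations are given as a unit quaternion [x, y, z, w].
In Python, from cell import robot, vision, close_job gives the robot as it stands. The module is installed in compiled form; this text tells all that it offers.
- The arm moves only by the tool carry_out, never from a script. Its argument "steps" is a list of rows, each a list of 7 numbers: the turn, a rotation vector about the tool's x, y, z in rad, then the shift along the tool's x, y, z in mm, then the closure, from 0 (fully open) to 1 (shut). A call has exactly 10 rows; each row is the pose to reach, as a shift and turn from the pose commanded when the call began, along the tool's axes at that moment; what a row does not reach only later rows make up. A row lasts 1/10 s, in which the tool goes at most 50 mm and 8.59 degrees, less where a joint would pass 70% of its speed; a pose out of reach is approached as far as the arm can. A call with a gripper value outside its range is refused whole. The fingers move at their own pace and stop on an object; "newtons" is the grip in N (left out, the last holds). Time passes only in rows, so rows that repeat a pose let the fingers close, or fill a call up. It gives the time, the measured TCP pose, the force, the opening and the grip force at its end, in the units of the state.
- robot.sense(): the state, without advancing time (a new reading comes with each control period).
- vision.grab_frame(name): name is "side" or "top" or "wrist"; returns a dict with "img" (400x640x3 uint8, red, green, blue), "fx", "fy", "cx", "cy" (pixels), "dist_coeffs" ([k1, k2, p1, p2, k3] as OpenCV has them; the pictures are not rectified), "xyz" and "attitude" of the camera in the world; the wrist camera has in their place "hand_eye" (4x4, takes a point from camera to tool coordinates, whose origin is the TCP and whose axes are the flange's). Camera axes: x right, y down, z forward; pixel columns grow to the right and rows downward; lengths in m; the calibration is good to about 2 mm. A picture is of the moment at which its call begins: read the wrist's pose just before it. There is no depth.
- close_job(): hands the job in; it is judged then, once.
The state is a dict: "t": time; "joint_pos": joint angles; "qvel": joint speeds; "joint_efforts": joint torques, N m; "position": TCP position; "tool_rot": TCP orientation; "ft_force": force on the tool from outside, world axes, zero at the start; "moment": the same for the moment, N m; "width": finger opening in m; "grip_force": force on a finger pad.
Only numpy, scipy, OpenCV 4.12 (cv2) and the standard library are available. Lean on these libraries where they do the work, as an engineer would, in place of code of your own. Each camera call takes 0.05 s, during which the arm holds its last target. There are 200 camera calls.

## Working session

There is one attempt and no reset: what is moved stays moved. The work goes in short steps, Python scripts to look and compute and a tool call to move; the robot and the scene stay as the last step left them, time stands still between calls to the robot, and variables do not carry over. Pictures are saved under pics/ and viewed, at most 10 in all, crops included, and the job is handed in when it is done.

Besides the shell and the picture viewer there is one more tool, called after "Call:" as name([rows], argument=value, ...), one row to a line, values as JSON. carry_out: Moves the arm, as the interface text tells. Its arguments: {"type":"object","properties":{"steps":{"type":"array","items":{"type":"array","items":{"type":"number"}}},"newtons":{"type":"number"}},"required":["steps"]}

```bash
mkdir -p pics; python3 - <<'E'
from cell import robot,vision
import cv2,json
s=robot.sense();print({k:(v if not hasattr(v,'round') else v) for k,v in s.items()})
for n in ("top","side"):
    f=vision.grab_frame(n);cv2.imwrite(f"pics/{n}0.png",f["img"][:,:,::-1]);print(n,{k:v for k,v in f.items() if k!="img"})
f=vision.grab_frame("wrist");cv2.imwrite("pics/w0.png",f["img"][:,:,::-1]);print(f["hand_eye"],f["fx"],f["cx"],f["dist_coeffs"])
E
```

```text
{'t': 0.0, 'joint_pos': array([-1.12500557e+00,  2.41446440e-01,  3.72482222e-03,  1.33521893e+00,
       -1.35697254e-05,  1.57076496e+00]), 'qvel': array([ 6.46869726e-04, -7.41518051e-05,  9.15967916e-04, -1.10310530e-03,
        8.42404047e-05, -4.94380954e-05]), 'joint_efforts': array([-2.54673350e-04, -3.72319829e+01,  2.52406186e+01,  1.70073321e-02,
       -6.52045969e-05, -7.53587955e-06]), 'position': array([ 0.21530601, -0.45055917,  0.23039649]), 'tool_rot': array([ 9.75257473e-01,  2.21069472e-01, -2.43595177e-04, -1.04409168e-03]), 'ft_force': array([ 0.00337871, -0.31008892,  0.2994451 ]), 'moment': array([-0.00137802,  0.00965166, -0.00425642]), 'grip_force': 0.0, 'width': 0.08514088798417907}
top {'fx': 406.85297612164896, 'fy': 406.85297612164896, 'cx': 312.7405629255161, 'cy': 200.27694795290927, 'dist_coeffs': array([0.02755698, 0.        , 0.        , 0.        , 0.        ]), 'xyz': array([ 0.31640268, -0.00829742,  1.26129053]), 'attitude': array([ 0.71260591, -0.695621  ,  0.06924441, -0.05924071])}
side {'fx': 487.50439009661983, 'fy': 487.50439009661983, 'cx': 326.9907965016741, 'cy': 200.50236274074234, 'dist_coeffs': array([-0.00801334,  0.        ,  0.        ,  0.        ,  0.        ]), 'xyz': array([ 0.39521365, -1.33940848,  0.94787304]), 'attitude': array([ 0.87413201, -0.03083967,  0.02588157, -0.48401683])}
[[ 6.03192443e-04 -9.54038713e-01 -2.99682782e-01  7.74127658e-02]
 [ 9.99999151e-01  2.29365843e-04  1.28258299e-03  5.75240102e-04]
 [-1.15489683e-03 -2.99683301e-01  9.54038042e-01 -1.42019503e-01]
 [ 0.00000000e+00  0.00000000e+00  0.00000000e+00  1.00000000e+00]] 306.5363644538994 327.29253464406634 [-0.015204  0.        0.        0.        0.      ]
```

View pics/top0.png

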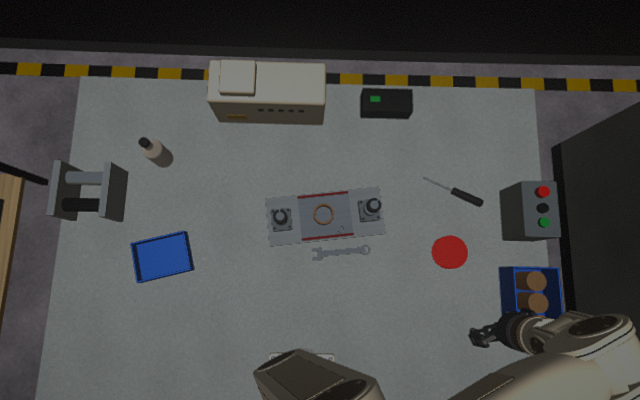

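View pics/side0.png

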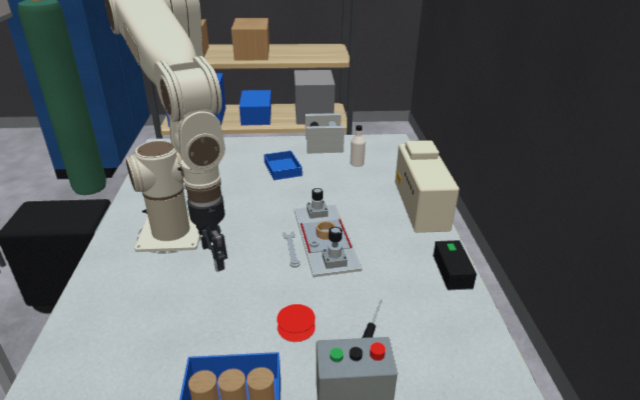

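The top view shows the base plate around (325,215), with knobs at about (281,217) and (373,205). The side view shows the knobs at (317,193) and (335,234). I'll zoom in to compare their heights.

```bash
python3 - <<'E'
import cv2,numpy as np
t=cv2.imread("pics/top0.png");s=cv2.imread("pics/side0.png")
a=cv2.resize(t[180:255,255:395],None,fx=5.5,fy=5.5,interpolation=2)
b=cv2.resize(s[180:275,290:360],None,fx=2.3,fy=2.3,interpolation=2)
b1=cv2.resize(s[182:222,297:337],(180,180),interpolation=2);b2=cv2.resize(s[225:265,315:355],(180,180),interpolation=2)
o=np.zeros((600,800,3),np.uint8);o[:a.shape[0],:a.shape[1]]=a
o[415:595,0:180]=b1;o[415:595,200:380]=b2
cv2.imwrite("pics/crop0.png",o)
E
```

```text
(no output)
```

View pics/crop0.png

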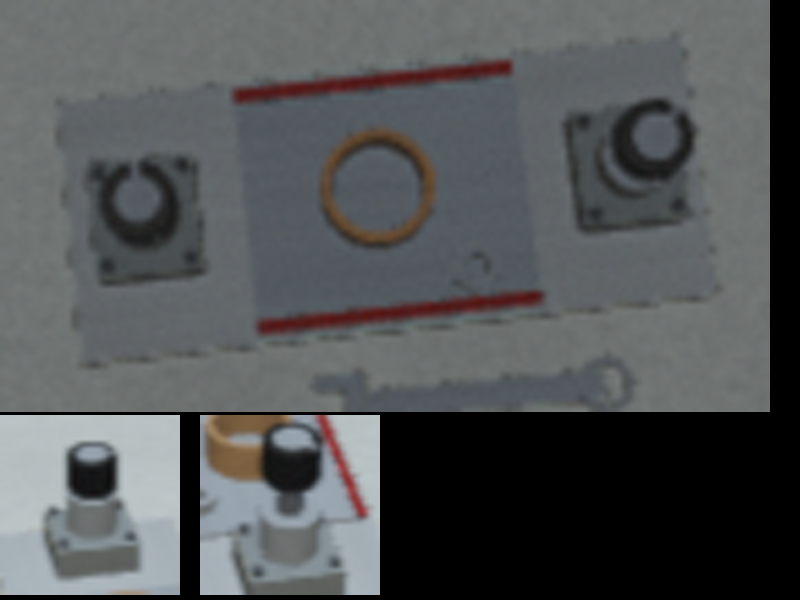

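The right-hand knob in the top view, which is the near one in the side view, shows its shank between boss and knob. That is the loose bolt. Next I'll measure its position.

```bash
cat > h.py <<'E'
import numpy as np,cv2
from scipy.spatial.transform import Rotation as R
def cam(f,s=None):
    if "xyz" in f: return np.array(f["xyz"]),R.from_quat(f["attitude"]).as_matrix()
    T=np.eye(4);T[:3,:3]=R.from_quat(s["tool_rot"]).as_matrix();T[:3,3]=s["position"]
    T=T@f["hand_eye"];return T[:3,3],T[:3,:3]
def ray(f,p,s=None):
    K=np.array([[f["fx"],0,f["cx"]],[0,f["fy"],f["cy"]],[0,0,1]])
    u=cv2.undistortPoints(np.array([[p]],float),K,f["dist_coeffs"])[0,0]
    c,A=cam(f,s);d=A@[u[0],u[1],1];return c,d/np.linalg.norm(d)
def plane(f,p,z,s=None):
    c,d=ray(f,p,s);return c+d*(z-c[2])/d[2]
def tri(r1,r2):
    (a,u),(b,v)=r1,r2;t=np.linalg.lstsq(np.c_[u,-v],b-a,rcond=None)[0]
    p,q=a+u*t[0],b+v*t[1];return (p+q)/2,np.linalg.norm(p-q)
E
python3 - <<'E'
from h import *
from cell import vision
t=vision.grab_frame("top");s=vision.grab_frame("side")
c=lambda x,y:(255-.5+(x+.5)/5.5,180-.5+(y+.5)/5.5)
P=[plane(t,c(*q),.012) for q in [(58,102),(685,37),(716,293),(82,365)]]
for q in P:print(q.round(4))
print("sides",[np.linalg.norm(P[i]-P[(i+1)%4]).round(4) for i in range(4)],"centre",np.mean(P,0))
y=P[0]-P[1]+P[3]-P[2];yaw=np.arctan2(y[1],y[0])-np.pi/2;print("plate yaw",np.degrees(yaw))
ctr=np.mean(P,0);d=np.array([-np.sin(yaw),np.cos(yaw),0]);print("blocks",ctr-.135*d,ctr+.135*d)
k=c(654,140);print("loose top",plane(t,k,.1285),"tight",plane(t,c(139,203),.104))
k2=(315-.5+92.5/4.5,225-.5+25.5/4.5)
print("tri",tri(ray(t,k),ray(s,k2)))
E
```

```text
[0.5495 0.1251 0.012 ]
[ 0.5965 -0.2314  0.012 ]
[ 0.4501 -0.2478  0.012 ]
[0.4014 0.1053 0.012 ]
sides [np.float64(0.3597), np.float64(0.1474), np.float64(0.3564), np.float64(0.1494)] centre [ 0.49935013 -0.06217664  0.012     ]
plate yaw 7.681835514557945
blocks [ 0.51739585 -0.1959651   0.012     ] [0.48130441 0.07161182 0.012     ]
loose top [ 0.51571091 -0.19426524  0.1285    ] tight [0.47983966 0.0708632  0.104     ]
tri (array([ 0.51907389, -0.19461542,  0.12663166]), np.float64(0.005977262980083407))
```

Call:
carry_out([
  [0,0,0,48,-12.5,0,0],
  [0,0,0,95,-25,0,0],
  [0,0,0,143,-38,0,0],
  [0,0,0,191,-50,0,0],
  [0,0,0,239,-63,0,0],
  [0,0,0,286,-75,0,0],
  [0,0,0,334,-88,0,0],
  [0,0,0,381,-100,0,0],
  [0,0,0,381,-100,0,0],
  [0,0,0,381,-100,0,0],
], newtons=40)

```text
t: 1.25
position: [0.5167, -0.1955, 0.2307]
tool_rot: [0.975, 0.222, -0.001, -0.0]
ft_force: [-0.7, -0.3, 0.6]
width: 0.0856
grip_force: 0.0
```

```bash
python3 - <<'E'
from h import *
from cell import vision,robot
s=robot.sense();f=vision.grab_frame("wrist");cv2.imwrite("pics/w1.png",f["img"][:,:,::-1])
print(s["position"],s["tool_rot"],s["joint_pos"],s["t"])
g=cv2.cvtColor(f["img"],cv2.COLOR_RGB2GRAY)
m=cv2.morphologyEx((g<45).astype(np.uint8),cv2.MORPH_OPEN,np.ones((3,3)))
for c in cv2.findContours(m,0,2)[0]:
    if cv2.contourArea(c)>300: print(cv2.boundingRect(c),cv2.contourArea(c),cv2.minEnclosingCircle(c))
E
```

```text
[ 0.51666473 -0.19552823  0.23065226] [ 9.74950573e-01  2.22420581e-01 -6.52664399e-04 -1.96999870e-04] [-3.61569740e-01  3.46693696e-01  1.48825350e-01  1.37423348e+00
 -3.93450474e-04  2.33142998e+00] 1.25
(23, 256, 617, 144) 43750.0 ((331.0, 350.5), 311.7952880859375)
(536, 202, 53, 63) 1327.5 ((561.0, 234.5), 37.25932693481445)
(306, 165, 47, 51) 967.5 ((329.4458923339844, 190.04107666015625), 25.08935546875)
(77, 84, 22, 28) 441.5 ((86.0, 98.0), 15.811488151550293)
(110, 70, 19, 60) 655.5 ((114.8463134765625, 99.61475372314453), 29.782297134399414)
(3, 67, 71, 48) 1876.0 ((38.0, 90.5), 36.96291732788086)
```

View pics/w1.png

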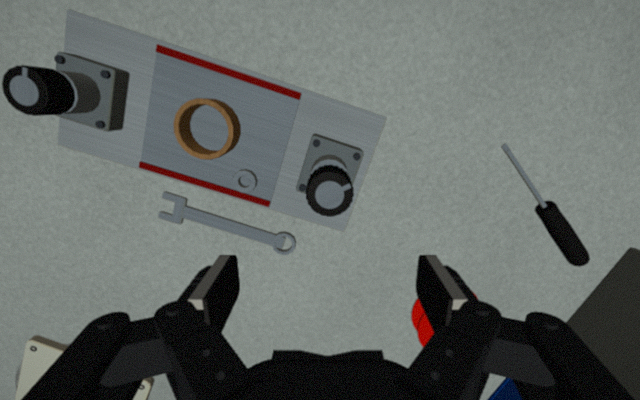

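The wrist view shows the loose knob centred near (329,190) with its steel mark at (348,186), and the tight knob at (38,90). I'll fix the centre from this view and get the mark angle.

```bash
python3 - <<'E'
from h import *
from cell import vision,robot
s=robot.sense();f=vision.grab_frame("wrist");g=cv2.cvtColor(f["img"],cv2.COLOR_RGB2GRAY)
roi=np.zeros_like(g);roi[150:225,295:365]=1
m=((g<60)&(roi>0)).astype(np.uint8);m=cv2.morphologyEx(m,cv2.MORPH_CLOSE,cv2.getStructuringElement(2,(9,9)))
c=max(cv2.findContours(m,0,2)[0],key=cv2.contourArea);print(cv2.boundingRect(cv2.convexHull(c)),cv2.fitEllipse(cv2.convexHull(c)))
e=cv2.fitEllipse(cv2.convexHull(c))[0]
for p in (e,(330,189)):print(plane(f,p,.1285,s))
k=plane(f,(330,189),.1285,s);q=plane(f,(348,186),.1285,s);print("mark deg",np.degrees(np.arctan2(*(q-k)[1::-1])))
cv2.imwrite("pics/w1c.png",cv2.resize(f["img"][150:225,295:365,::-1],None,fx=7,fy=7,interpolation=2))
E
```

```text
(299, 155, 54, 60) ((326.79241943359375, 184.6429901123047), (52.83653259277344, 58.849151611328125), 172.56324768066406)
[ 0.52806247 -0.19101973  0.1285    ]
[ 0.52585376 -0.19501852  0.1285    ]
mark deg -54.56139405621492
```

View pics/w1c.png

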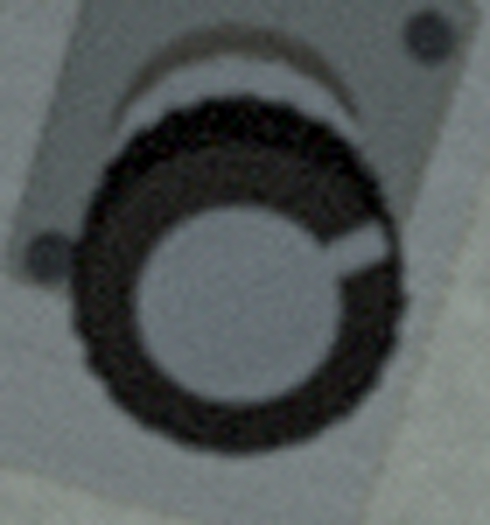

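The crop shows the knob's top disc centred at crop (238,303), which is image (328.6,192.8). The mark is at crop (365,250).

```bash
python3 - <<'E'
from h import *
from cell import vision,robot
s=robot.sense();f=vision.grab_frame("wrist")
c=lambda x,y:(295-.5+(x+.5)/7,150-.5+(y+.5)/7)
k=plane(f,c(238,303),.1285,s);q=plane(f,c(365,250),.1285,s);print(k,np.linalg.norm(q-k),"mark deg",np.degrees(np.arctan2(*(q-k)[1::-1])))
print("radius",[np.linalg.norm(plane(f,c(*p),.1285,s)-k) for p in((75,300),(403,300),(238,453))])
print("tool axes delta mm",R.from_quat(s["tool_rot"]).inv().apply(k-s["position"])*1e3,s["position"],s["t"])
E
```

```text
[ 0.52190837 -0.19604088  0.1285    ] 0.016300680914787893 mark deg -40.9578664699547
radius [np.float64(0.019339308638833458), np.float64(0.01957806000258858), np.float64(0.018954028211880254)]
tool axes delta mm [  6.29054786   1.96164314 102.53935317] [ 0.51549625 -0.19698531  0.23104624] 1.35
```

Two readings differ by a few mm. I'll turn the tool 3 rad and look again, so the hand-eye errors cancel.

```bash
cat >> h.py <<'E'
def disc(n=4,z=.1285,guess=(.519,-.1955)):
    from cell import robot,vision
    out=[]
    for i in range(n):
        s=robot.sense();f=vision.grab_frame("wrist")
        c,A=cam(f,s);K=np.array([[f["fx"],0,f["cx"]],[0,f["fy"],f["cy"]],[0,0,1]])
        u,v=cv2.projectPoints(np.array([[guess[0],guess[1],z]]),cv2.Rodrigues(A.T)[0],-A.T@c,K,f["dist_coeffs"])[0][0,0]
        g=cv2.GaussianBlur(cv2.cvtColor(f["img"],cv2.COLOR_RGB2GRAY),(3,3),0)
        b=cv2.morphologyEx((g>60).astype(np.uint8),cv2.MORPH_OPEN,cv2.getStructuringElement(2,(11,11)))
        n_,l,st,ce=cv2.connectedComponentsWithStats(b)
        j=[k for k in range(1,n_) if 400<st[k,4]<1400 and np.hypot(*(ce[k]-[u,v]))<30]
        if not j: continue
        k=j[0];p=plane(f,ce[k],z,s);out.append(np.r_[p[:2],s["position"],st[k,4],ce[k]])
    o=np.array(out);print(len(o),"mean",o.mean(0).round(4),"sd",o.std(0)[:4].round(4));return o
E
python3 -c "
from h import *;disc()"
```

```text
4 mean [ 5.224000e-01 -1.954000e-01  5.153000e-01 -1.976000e-01  2.314000e-01
  6.660000e+02  3.274355e+02  1.914630e+02] sd [0.0001 0.     0.0001 0.0001]
```

Call:
carry_out([
  [0,0,-0.15,0,0,0,0],
  [0,0,-0.3,0,0,0,0],
  [0,0,-0.45,0,0,0,0],
  [0,0,-0.6,0,0,0,0],
  [0,0,-0.75,0,0,0,0],
  [0,0,-0.9,0,0,0,0],
  [0,0,-1.05,0,0,0,0],
  [0,0,-1.2,0,0,0,0],
  [0,0,-1.35,0,0,0,0],
  [0,0,-1.5,0,0,0,0],
])

```text
t: 2.6
position: [0.5158, -0.1973, 0.2315]
tool_rot: [0.561, 0.828, 0.0, 0.0]
ft_force: [0.4, -0.2, 0.4]
width: 0.0854
grip_force: 0.0
```

Call:
carry_out([
  [0,0,-0.15,0,0,0,0],
  [0,0,-0.3,0,0,0,0],
  [0,0,-0.45,0,0,0,0],
  [0,0,-0.6,0,0,0,0],
  [0,0,-0.75,0,0,0,0],
  [0,0,-0.9,0,0,0,0],
  [0,0,-1.05,0,0,0,0],
  [0,0,-1.2,0,0,0,0],
  [0,0,-1.35,0,0,0,0],
  [0,0,-1.5,0,0,0,0],
])

```text
t: 3.6
position: [0.5158, -0.1973, 0.2315]
tool_rot: [-0.154, 0.988, -0.0, 0.0]
ft_force: [-1.0, 0.2, -0.3]
width: 0.0853
grip_force: 0.0
```

```bash
python3 -c "
from h import *;disc()
from cell import robot;s=robot.sense();print(s['t'],s['joint_pos'],s['tool_rot'])"
```

```text
4 mean [ 5.222000e-01 -1.954000e-01  5.158000e-01 -1.973000e-01  2.315000e-01
  6.400000e+02  3.279535e+02  2.054222e+02] sd [0.     0.     0.     0.0001]
3.8 [-3.64849847e-01  3.44857949e-01  1.48376011e-01  1.37401728e+00
  1.23302993e-05 -6.65031378e-01] [-1.49527878e-01  9.88757499e-01 -6.77959115e-05  1.32328221e-04]
```

Both views agree on (0.5223, −0.1954). The mark suggests bolt_turn ≈ 0.85. Next I descend and then grip.

Call:
carry_out([
  [0,0,0,-6.8,0,15,0],
  [0,0,0,-6.8,0,35,0],
  [0,0,0,-6.8,0,55,0],
  [0,0,0,-6.8,0,75,0],
  [0,0,0,-6.8,0,95,0],
  [0,0,0,-6.8,0,110,0],
  [0,0,0,-6.8,0,122,0],
  [0,0,0,-6.8,0,132,0],
  [0,0,0,-6.8,0,137,0],
  [0,0,0,-6.8,0,137,0],
])

```text
t: 4.8
position: [0.5224, -0.1945, 0.0938]
tool_rot: [-0.151, 0.988, 0.0, -0.0]
ft_force: [-0.3, 0.4, -0.2]
width: 0.0854
grip_force: 0.0
```

Call:
carry_out([
  [0,0,0,0,0,0,0.3],
  [0,0,0,0,0,0,0.4],
  [0,0,0,0,0,0,0.5],
  [0,0,0,0,0,0,0.6],
  [0,0,0,0,0,0,0.7],
  [0,0,0,0,0,0,0.8],
  [0,0,0,0,0,0,0.8],
  [0,0,0,0,0,0,0.8],
  [0,0,0,0,0,0,0.8],
  [0,0,0,0,0,0,0.8],
], newtons=40)

```text
t: 5.8
position: [0.523, -0.1944, 0.095]
tool_rot: [-0.152, 0.988, 0.0, 0.0]
ft_force: [-1.0, 2.1, 6.1]
width: 0.0388
grip_force: 39.8
```

Call:
carry_out([
  [0,0,-0.14,0,0,-0.2,0.8],
  [0,0,-0.28,0,0,-0.4,0.8],
  [0,0,-0.42,0,0,-0.6,0.8],
  [0,0,-0.56,0,0,-0.8,0.8],
  [0,0,-0.7,0,0,-1,0.8],
  [0,0,-0.84,0,0,-1.2,0.8],
  [0,0,-0.98,0,0,-1.4,0.8],
  [0,0,-1.12,0,0,-1.5,0.8],
  [0,0,-1.26,0,0,-1.5,0.8],
  [0,0,-1.4,0,0,-1.5,0.8],
])

```text
t: 6.8
position: [0.5209, -0.193, 0.0941]
tool_rot: [0.755, -0.656, -0.003, 0.0]
ft_force: [-2.5, 3.3, -2.1]
width: 0.0389
grip_force: 40.4
```

```bash
python3 - <<'E'
from cell import robot,vision
import cv2
s=robot.sense();print(s["ft_force"],s["moment"],s["joint_pos"],s["position"])
f=vision.grab_frame("side");cv2.imwrite("pics/s_before.png",f["img"][:,:,::-1])
E
```

```text
[-2.4803024   3.33575633 -2.11597702] [ 0.73668135  0.30779085 -0.07624442] [-3.55716044e-01  4.47390081e-01 -6.95654925e-02  1.05916887e+00
  1.56805070e-03 -2.06616842e+00] [ 0.52085192 -0.19299911  0.09406589]
```

Call:
carry_out([
  [0,0,0,0,0,0,0],
  [0,0,0,0,0,0,0],
  [0,0,0,0,0,0,0],
  [0,0,0,0,0,0,0],
  [0,0,0,0,0,0,0],
  [0,0,0,0,0,-15,0],
  [0,0,0,0,0,-45,0],
  [0,0,0,0,0,-80,0],
  [0,0,0,0,0,-100,0],
  [0,0,0,0,0,-100,0],
])

```text
t: 7.85
position: [0.525, -0.1955, 0.1998]
tool_rot: [0.753, -0.659, 0.004, -0.001]
ft_force: [0.7, 0.1, 0.0]
width: 0.0852
grip_force: 0.0
```

```bash
python3 - <<'E'
from h import *
from cell import robot,vision
s=robot.sense();f=vision.grab_frame("wrist")
o=disc(3,.1285,(.5223,-.1954));print(s["joint_pos"])
w=f["img"][:,:,::-1];x,y=map(int,o[0][-2:]);w1=cv2.resize(w[y-55:y+55,x-55:x+55],(400,400),interpolation=2)
sd=vision.grab_frame("side")["img"][:,:,::-1];b=cv2.imread("pics/s_before.png")
w2=np.vstack([cv2.resize(q[220:265,310:355],(300,300),interpolation=2) for q in(cv2.imread("pics/side0.png"),sd)])
O=np.zeros((600,700,3),np.uint8);O[:400,:400]=w1;O[:,400:]=w2;cv2.imwrite("pics/c2.png",O)
E
```

```text
3 mean [ 5.224000e-01 -1.976000e-01  5.229000e-01 -1.947000e-01  1.960000e-01
  8.023333e+02  3.299119e+02  2.108350e+02] sd [0.     0.     0.0007 0.0003]
[-3.56464689e-01  3.68151680e-01  9.91631064e-02  1.29384026e+00
 -1.70026464e-04 -2.06020388e+00]
```

View pics/c2.png

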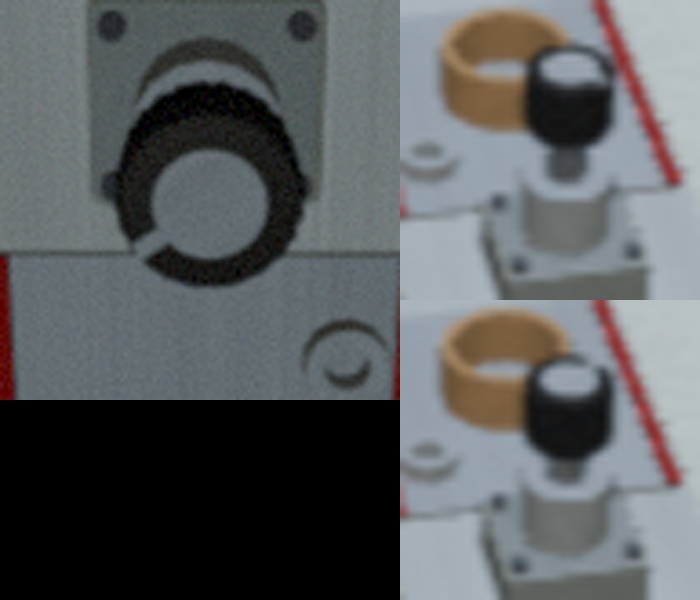

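The bolt has dropped: in the side crops the knob is visibly lower and less shank shows. The mark has moved to about +44°, so bolt_turn ≈ −0.64. Next I turn the open gripper to the lower end of joint 6's range, descend and regrip.

Call:
carry_out([
  [0,0,-0.14,0,0,10,0],
  [0,0,-0.28,0,0,20,0],
  [0,0,-0.42,0,0,30,0],
  [0,0,-0.56,0,0,45,0],
  [0,0,-0.7,0,0,60,0],
  [0,0,-0.84,0,0,75,0],
  [0,0,-0.98,0,0,90,0],
  [0,0,-0.98,0,0,102,0],
  [0,0,-0.98,0,0,108,0],
  [0,0,-0.98,0,0,108,0],
])

```text
t: 9.1
position: [0.5218, -0.1942, 0.0864]
tool_rot: [0.974, -0.228, -0.001, -0.0]
ft_force: [0.1, 0.9, -1.1]
width: 0.0856
grip_force: 0.0
```

Call:
carry_out([
  [0,0,0,0,0,0,0.3],
  [0,0,0,0,0,0,0.4],
  [0,0,0,0,0,0,0.5],
  [0,0,0,0,0,0,0.6],
  [0,0,0,0,0,0,0.7],
  [0,0,0,0,0,0,0.8],
  [0,0,0,0,0,0,0.8],
  [0,0,0,0,0,0,0.8],
  [0,0,0,0,0,0,0.8],
  [0,0,0,0,0,0,0.8],
], newtons=40)

```text
t: 10.1
position: [0.5229, -0.1958, 0.0888]
tool_rot: [0.974, -0.227, 0.001, 0.001]
ft_force: [-2.4, -4.2, 6.6]
width: 0.0394
grip_force: 40.0
```

```bash
python3 -c "
from cell import robot;s=robot.sense();print(s['t'],s['joint_pos'],s['ft_force'],s['moment'])"
```

```text
10.1 [-3.57229607e-01  4.52533062e-01 -7.64812591e-02  1.04013390e+00
 -1.86392184e-03 -3.04046622e+00] [-2.39023983 -4.22849254  6.63654014] [-0.76036039  0.61342131 -0.02673814]
```

Gripped, with only small forces. Now the forward turn, descending with the thread at 1.27 mm/rad.

Call:
carry_out([
  [0,0,0.15,0,0,0.2,0.8],
  [0,0,0.3,0,0,0.4,0.8],
  [0,0,0.45,0,0,0.6,0.8],
  [0,0,0.6,0,0,0.8,0.8],
  [0,0,0.75,0,0,1.0,0.8],
  [0,0,0.9,0,0,1.1,0.8],
  [0,0,1.05,0,0,1.3,0.8],
  [0,0,1.2,0,0,1.5,0.8],
  [0,0,1.35,0,0,1.7,0.8],
  [0,0,1.5,0,0,1.9,0.8],
])

```text
t: 11.1
position: [0.5206, -0.1965, 0.0868]
tool_rot: [-0.555, 0.832, -0.001, -0.003]
ft_force: [-8.6, -6.6, 8.7]
width: 0.0389
grip_force: 40.4
```

Call:
carry_out([
  [0,0,0.15,0,0,0.2,0.8],
  [0,0,0.3,0,0,0.4,0.8],
  [0,0,0.45,0,0,0.6,0.8],
  [0,0,0.6,0,0,0.8,0.8],
  [0,0,0.75,0,0,1.0,0.8],
  [0,0,0.9,0,0,1.1,0.8],
  [0,0,1.05,0,0,1.3,0.8],
  [0,0,1.2,0,0,1.5,0.8],
  [0,0,1.35,0,0,1.7,0.8],
  [0,0,1.5,0,0,1.9,0.8],
])

```text
t: 12.1
position: [0.5196, -0.1943, 0.0847]
tool_rot: [0.161, 0.987, -0.0, -0.003]
ft_force: [-10.7, 0.6, 12.4]
width: 0.0389
grip_force: 40.7
```

Call:
carry_out([
  [0,0,0.15,0,0,0.2,0.8],
  [0,0,0.3,0,0,0.4,0.8],
  [0,0,0.45,0,0,0.6,0.8],
  [0,0,0.6,0,0,0.8,0.8],
  [0,0,0.75,0,0,1.0,0.8],
  [0,0,0.9,0,0,1.1,0.8],
  [0,0,1.05,0,0,1.3,0.8],
  [0,0,1.2,0,0,1.5,0.8],
  [0,0,1.35,0,0,1.7,0.8],
  [0,0,1.5,0,0,1.9,0.8],
])

```text
t: 13.1
position: [0.5217, -0.1932, 0.0829]
tool_rot: [0.79, 0.613, 0.0, -0.001]
ft_force: [-4.4, 2.0, 8.4]
width: 0.0393
grip_force: 40.5
```

Call:
carry_out([
  [0,0,0.15,0,0,0.2,0.8],
  [0,0,0.3,0,0,0.4,0.8],
  [0,0,0.45,0,0,0.6,0.8],
  [0,0,0.6,0,0,0.8,0.8],
  [0,0,0.75,0,0,1.0,0.8],
  [0,0,0.9,0,0,1.1,0.8],
  [0,0,1.05,0,0,1.3,0.8],
  [0,0,1.2,0,0,1.5,0.8],
  [0,0,1.35,0,0,1.7,0.8],
  [0,0,1.5,0,0,1.9,0.8],
])

```text
t: 14.1
position: [0.523, -0.1952, 0.0812]
tool_rot: [0.996, -0.09, 0.001, 0.001]
ft_force: [-1.9, -3.3, 6.3]
width: 0.0389
grip_force: 40.2
```

```bash
python3 - <<'E'
from h import *
from cell import robot,vision
for i in range(2):
    s=robot.sense();f=vision.grab_frame(("side","wrist")[i])
    if i==0:sd=f["img"][:,:,::-1]
w=f["img"][:,:,::-1]
print(s['t'],s['joint_pos'],s['ft_force'],s['moment'],s["grip_force"],s["position"])
O=np.zeros((400,800,3),np.uint8);O[:,:]=0;O[:320,:512]=cv2.resize(w,(512,320));O[:280,520:800]=cv2.resize(sd[210:270,300:360],(280,280),interpolation=2);cv2.imwrite("pics/c3.png",O)
E
```

```text
14.15 [-3.56777907e-01  4.60260692e-01 -8.63957665e-02  1.02259552e+00
 -9.51302248e-04  2.97028011e+00] [-2.32235312 -2.37373983  6.12418823] [-0.47584712  0.47662331 -0.14593769] 40.1404595375061 [ 0.52300313 -0.1952464   0.08113738]
```

View pics/c3.png

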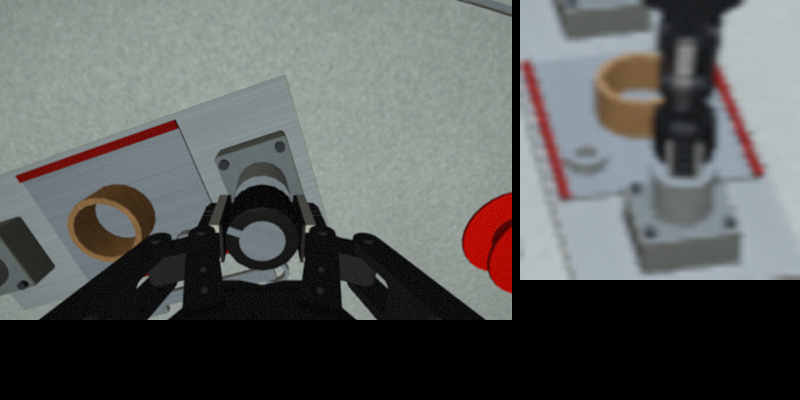

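The wrist picture shows the knob between the pads with its mark at about (235,232). That means the knob followed the full turn of about 5.96 rad without slipping. bolt_turn is therefore between 5.1 and 5.8 whatever the start angle was, and the grip is 40 N.

```bash
python3 -c "
from cell import close_job;print(close_job())"
```

```text
the job is handed in; nothing more can be done
None
```

I turned the loose bolt back until it dropped into the thread, then forward about 5.96 rad (95% of a full turn, estimated bolt_turn 5.1–5.8, inside the 4.7–7.2 window); the job is handed in, verdict not shown, with the gripper still holding the knob at 40 N.

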